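# Sort the kiln furniture back into its trays

## Robot

A 7-joint arm with a two-finger parallel gripper is mounted at the origin on the work surface. World frame = base frame: x ahead of the robot, y to its left, z up, the work surface at z = 0. Lengths are in m, angles in rad, forces in N, time in s.
With the tool pointing down it reaches from about 0.4 to 0.9 m from the base axis. Payload 5.5 kg.
Tool frame: the origin (TCP) lies between the finger pads; the fingertips stand 11 mm ahead of it and the grasp point (between the pads) lies 8 mm behind it; y points along the fingers, x is the direction in which the jaws open and shut, and the axes are right-handed (so a half turn about y gives the same grasp; the last joint's range is limited). The gripper opens to 85 mm and grips with 20 to 120 N. Pads are 22 mm wide; open, the fingers measure 114 mm over their backs; the gripper's body (76 mm by 85 mm) begins 54 mm behind the grasp point. The pads swing forward as they close: fully open they stand 13 mm farther back than shut.
Start: joints at [-0.944, 0.501, -0.427, 1.55, 0.221, 1.138, -0.21], TCP at [0.231, 0.607, 0.242] pointing down, gripper open.
Joint ranges: [-2.88, 2.88], [-0.31, 2.03], [-1.54, 1.56], [0.2, 2.42], [-1.41, 4.55], [0.19, 2.02], [-2.57, 2.57]. Speed limits (rad/s): [2.57, 2.57, 3.14, 3.14, 3.14, 3.14, 3.14].

## Interface

Orientations are given as a 3x3 rotation matrix whose columns are the frame's x, y, z axes.
In Python, from rig import * gives the robot as it stands. The module is installed in compiled form; this text tells all that it offers.
- The arm moves only by the shell command python3 -m pendant 'ROWS' [FORCE]. ROWS is JSON, a list of rows, each a list of 7 numbers: the shift along the tool's x, y, z in mm, then the turn, a rotation vector about the tool's x, y, z in degrees, then the closure, from 0 (fully open) to 1 (shut). In form: [[dx, dy, dz, rx, ry, rz, jaw], ...]. A call has 1 to 10 rows; each row shifts and turns the commanded pose from where the row before left it, along the tool's axes as they then stand; what a row does not reach is not made up. A row lasts 1/10 s, in which the tool goes at most 50 mm and 8.59 degrees, less where a joint would pass 70% of its speed; a pose out of reach is approached as far as the arm can. A call with a gripper value outside its range is refused whole. The fingers move at their own pace and stop on an object; FORCE is the grip in N (left out, the last holds). Time passes only in rows, so rows that do not move let the fingers close. It gives the time, the measured TCP pose, the force and the opening at its end, in the units of the state.
- sense(): the state, without advancing time (a new reading comes with each control period).
- capture(name): name is "scene" or "top" or "wrist"; returns a dict with "pixels" (400x640x3 uint8, red, green, blue), "fx", "fy", "cx", "cy" (pixels), "position" and "attitude" of the camera in the world; the wrist camera has in their place "tool_from_camera" (4x4, takes a point from camera to tool coordinates, whose origin is the TCP and whose axes are the tool frame's). Camera axes: x right, y down, z forward; pixel columns grow to the right and rows downward; lengths in m; the calibration is good to about 2 mm. A picture is of the moment at which its call begins: read the wrist's pose just before it. There is no depth.
- hand_in(): hands the job in, once; it reports no verdict.
The state is a dict: "t": time; "joints": joint angles; "joint_velocities": joint speeds; "joint_torque": joint torques, N m; "position": TCP position; "tool_rot": TCP orientation; "force": force on the tool from outside, world axes, zero at the start; "wrist_torque": the same for the moment, N m; "gripper_width": opening from 0.0 (shut) to 1.0 (fully open).
Only numpy, scipy, OpenCV 4.12 (cv2) and the standard library are available. Lean on these libraries where they do the work, as an engineer would, in place of code of your own. Each camera call takes 0.05 s, during which the arm holds its last target. There are 200 camera calls.

## Task

Sort the loose kiln furniture into the three grey trays: both round props, both square posts and the three-armed stilt, each into the well of the tray whose glued-on specimen shows its kind. Set every piece down without dropping it, the props and posts standing upright and the stilt lying flat, points up, on the tray floor, and leave the painted house and the glaze jar where they stand.

Things in the scene. Friction and masses are not known exactly. Their poses are not given: they have to be found in the camera images.
- tube_a: round kiln prop: a buff fireclay tube standing on end, 40 mm outside, 22 mm bore, 50 mm tall, about 85 g; origin at the centre of its underside, z up along the tube. Identical to the other round prop.
- tube_b: round kiln prop: a buff fireclay tube standing on end, 40 mm outside, 22 mm bore, 50 mm tall, about 85 g; origin at the centre of its underside, z up along the tube. Identical to the other round prop.
- post_a: square kiln post: solid buff fireclay, 36 x 36 mm, standing 50 mm tall, about 120 g; origin at the centre of its underside, z up, x and y square to its side faces. Identical to the other square post.
- post_b: square kiln post: solid buff fireclay, 36 x 36 mm, standing 50 mm tall, about 120 g; origin at the centre of its underside, z up, x and y square to its side faces. Identical to the other square post.
- stilt: kiln stilt: a flat three-armed buff fireclay star lying on the table, 40 g. Three arms 13 mm wide and 14 mm thick reach 40 mm out from the hub, at 0, 120 and 240 degrees from its x axis; a 6 mm point stands up near each arm's end (33 mm out). Origin at the hub's underside, z up. An arm can be gripped across its width about 18 mm out from the hub.
- tray_round: For round props: specimen a 40 mm ring. Low grey tray, fixed. Open well 130 (x) by 100 mm (y) inside; walls 4 mm thick, tops 24 mm above the table, well floor 5 mm above it. Origin on the table under the well's centre, z up. Beyond the well, x = +69 to +155 mm, a solid ledge 24 mm high bears the glued specimen, a buff slice 12 mm thick centred at x = +112 mm. The trays are otherwise alike.
- tray_square: For square posts: specimen a 36 mm square. Low grey tray, fixed. Open well 130 (x) by 100 mm (y) inside; walls 4 mm thick, tops 24 mm above the table, well floor 5 mm above it. Origin on the table under the well's centre, z up. Beyond the well, x = +69 to +155 mm, a solid ledge 24 mm high bears the glued specimen, a buff slice 12 mm thick centred at x = +112 mm. The trays are otherwise alike.
- tray_stilt: For stilts: specimen a three-armed star. Low grey tray, fixed. Open well 130 (x) by 100 mm (y) inside; walls 4 mm thick, tops 24 mm above the table, well floor 5 mm above it. Origin on the table under the well's centre, z up. Beyond the well, x = +69 to +155 mm, a solid ledge 24 mm high bears the glued specimen, a buff slice 12 mm thick centred at x = +112 mm. The trays are otherwise alike.
- house: bystander: little white pottery house with a green foot, 80 x 70 mm, 118 mm tall, loose, freshly painted; origin at the centre of its underside. To be left where it stands.
- jar: bystander: small glaze jar with a green cap, 48 mm across, 60 mm tall, loose; origin at the centre of its underside. To be left where it stands.

How it is judged:
By the outcome, as a careful person would: the job done as asked, in the order asked, and still so for the second after the job is handed in, with the robot touching nothing.
It also fails if it takes over 102 s, if anything falls off the work surface, if the arm or the gripper's body presses on something with over 40 N, if the wrist force passes 120 N, or if a joint passes its speed limit or range.

## Working session

There is one attempt and no reset: what is moved stays moved. The work goes in short steps, Python scripts to look and compute and a shell command to move; the robot and the scene stay as the last step left them, time stands still between calls to the robot, and variables do not carry over. Pictures are saved under pics/ and viewed, about 12 in all and at most 16, crops included, and the job is handed in when it is done.

```bash
mkdir -p pics; python3 - <<'E'
from rig import *
import cv2,numpy as np
s=sense();print(s['t'],s['position'],np.round(s['tool_rot'],3).tolist(),s['force'],s['gripper_width'])
for n in("scene","top","wrist"):
    c=capture(n);cv2.imwrite(f'pics/{n}0.png',c['pixels'][:,:,::-1])
    print(n,{k:np.round(v,4).tolist() for k,v in c.items() if k!='pixels'})
E
```

```text
0.0 [0.23107619 0.6068226  0.24126969] [[0.356, -0.001, -0.935], [0.935, -0.002, 0.356], [-0.002, -1.0, 0.0]] [0.10560362 0.02693175 0.02728235] 1.0027182952834186
scene {'fx': 377.2627, 'fy': 377.2627, 'cx': 329.1428, 'cy': 203.8806, 'position': [1.3327, -0.0838, 0.6195], 'attitude': [[0.0958, 0.613, -0.7842], [0.9953, -0.0462, 0.0855], [0.0161, -0.7887, -0.6146]]}
top {'fx': 368.4261, 'fy': 368.4261, 'cx': 325.0777, 'cy': 197.5151, 'position': [0.5183, 0.0123, 0.8757], 'attitude': [[0.0253, -0.9942, 0.1042], [-0.9997, -0.0259, -0.0052], [0.0078, -0.1041, -0.9945]]}
wrist {'fx': 356.013, 'fy': 356.013, 'cx': 325.9186, 'cy': 202.3457, 'tool_from_camera': [[1.0, -0.0002, 0.0007, 0.0008], [-0.0008, -0.3019, 0.9534, -0.1319], [0.0001, -0.9534, -0.3019, 0.0769], [0.0, 0.0, 0.0, 1.0]]}
```

View pics/top0.png

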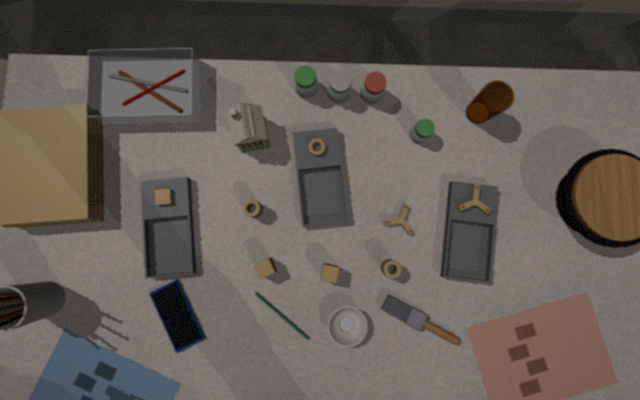

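View pics/scene0.png

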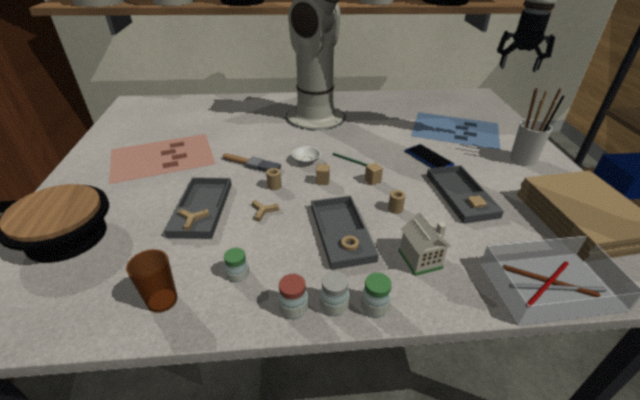

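```bash
cat > h.py <<'E'
from rig import *
import cv2,numpy as np
def ray(c,u,v,z,s=None):
    d=np.array([(u-c['cx'])/c['fx'],(v-c['cy'])/c['fy'],1.])
    if 'position' in c: R=np.array(c['attitude']);p=np.array(c['position'])
    else:
        T=np.array(c['tool_from_camera']);Q=np.array(s['tool_rot'])
        R=Q@T[:3,:3];p=np.array(s['position'])+Q@T[:3,3]
    d=R@d
    return p+d*(z-p[2])/d[2]
def buff(im):
    h=cv2.cvtColor(im,cv2.COLOR_RGB2HSV)
    return cv2.inRange(h,(8,60,70),(28,255,255))
def go(xyz,ang):
    """shift in present tool axes (mm) and turn about tool y (deg) so tool x points at world angle ang (deg)"""
    s=sense();Q=np.array(s['tool_rot']);d=Q.T@(np.array(xyz)-s['position'])*1000
    a=np.degrees(np.arctan2(Q[1,0],Q[0,0]));t=(ang-a+180)%360-180
    print('t',round(s['t'],1),'pos',np.round(s['position'],4),'xang',round(a,1),'tilt',np.round(Q[:,1],3),'shift',np.round(d,1),'ry',round(-t,1),'w',round(s['gripper_width'],3),'F',np.round(s['force'],1))
E
python3 - <<'E'
from h import *
c=capture('top');im=c['pixels'];m=buff(im)
cs,_=cv2.findContours(m,cv2.RETR_EXTERNAL,cv2.CHAIN_APPROX_NONE)
for k in cs:
    a=cv2.contourArea(k)
    if 60<a<2000:
        r=cv2.minAreaRect(k);print(a,np.round(r[0],1),np.round(r[1],1),round(r[2],1),[np.round(ray(c,*r[0],z),3)[:2].tolist() for z in(.014,.05)])
h=cv2.cvtColor(im,cv2.COLOR_RGB2HSV)
# tray: dark grey
g=cv2.inRange(h,(0,0,15),(180,70,75))
cv2.imwrite('pics/g.png',g)
cs,_=cv2.findContours(g,cv2.RETR_EXTERNAL,cv2.CHAIN_APPROX_NONE)
for k in cs:
    if cv2.contourArea(k)>2000:
        r=cv2.minAreaRect(k);print('tray',np.round(r[0],1),np.round(r[1],1),r[2])
v=cv2.resize(im[120:300,130:330],None,fx=4,fy=4,interpolation=cv2.INTER_CUBIC)[:600]
w=cv2.resize(im[120:290,290:510],None,fx=3.5,fy=3.5,interpolation=cv2.INTER_CUBIC)
cv2.imwrite('pics/a.png',cv2.convertScaleAbs(cv2.resize(im[115:295,130:330],None,fx=3.3,fy=3.3,interpolation=3),alpha=1.6)[:,:,::-1])
cv2.imwrite('pics/b.png',cv2.convertScaleAbs(cv2.resize(im[115:295,290:510],None,fx=3.3,fy=3.3,interpolation=3),alpha=1.6)[:,:,::-1])
E
```

```text
286.5 [441.9 332.6] [40.8  8.7] 29.7 [[0.307, -0.265], [0.316, -0.253]]
257.5 [329.5 273.3] [16.9 17.7] 11.3 [[0.433, -0.007], [0.437, -0.006]]
275.0 [390.7 268.6] [20.6 17.4] 26.6 [[0.448, -0.148], [0.451, -0.141]]
244.5 [264.3 268.3] [16.5 16.8] 66.8 [[0.441, 0.144], [0.444, 0.138]]
264.5 [397.2 220.9] [31.  27.2] 79.1 [[0.558, -0.162], [0.556, -0.155]]
225.5 [251.3 207.8] [17.  17.7] 45.0 [[0.58, 0.18], [0.577, 0.173]]
226.5 [162.5 196.5] [16.4 16.1] 85.2 [[0.601, 0.389], [0.598, 0.373]]
304.5 [471.9 203.1] [32.6 28.5] 64.4 [[0.604, -0.338], [0.601, -0.324]]
212.0 [316.5 146. ] [16. 17.] 90.0 [[0.732, 0.031], [0.723, 0.031]]
195.5 [477.5 111.5] [17. 17.] 90.0 [[0.827, -0.355], [0.814, -0.34]]
111.0 [164.7 100.5] [36.7  4.3] 32.6 [[0.833, 0.4], [0.82, 0.384]]
71.0 [500.3  92.6] [32.7 23. ] 43.7 [[0.876, -0.412], [0.861, -0.394]]
tray [ 51.  308.7] [106.7  54.1] 8.498558044433594
tray [469.5 232.5] [51.  97.8] 4.899092674255371
tray [172.9 261.9] [164.4  56.1] 84.22566986083984
tray [323.8 195.5] [61.4 48.1] 84.64418029785156
tray [319.5 114.5] [229. 639.] 90.0
```

View pics/a.png

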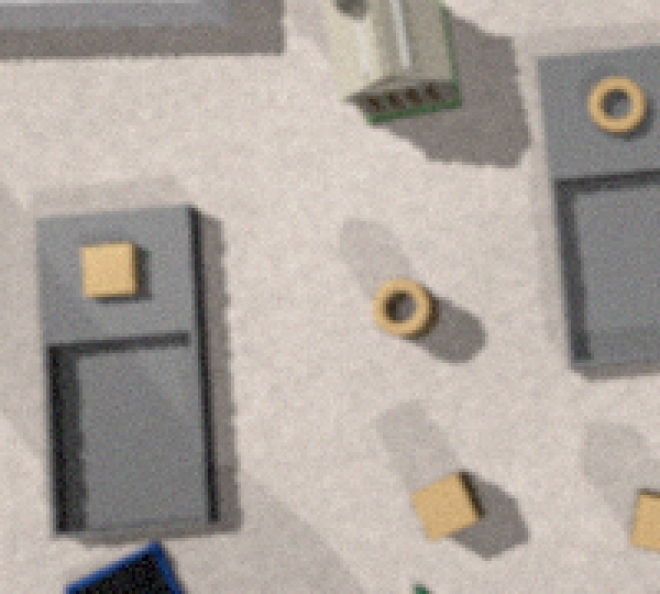

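View pics/b.png

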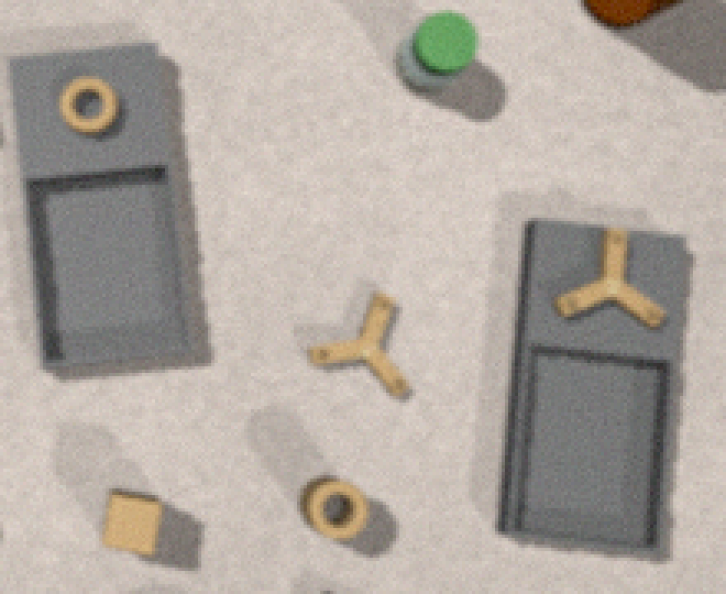

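```bash
python3 - <<'E'
from h import *
c=capture('top')
P=lambda o,u,v,z:ray(c,u/3.3+o,v/3.3+115,z)[:2]
an=lambda d:np.degrees(np.arctan2(d[1],d[0]))
for n,o,q,sp in(('sq',130,[(37,218),(195,206),(213,522),(55,532)],(162.5,196.5)),('rd',290,[(10,57),(157,43),(190,352),(43,360)],(316.5,146)),('st',290,[(530,220),(687,237),(662,545),(500,527)],None)):
    a,b,d,e=[P(o,*k,.024) for k in q]
    ax=(a+b)/2-(d+e)/2;L=np.linalg.norm(ax);u=ax/L;m=(a+b+d+e)/4
    S=ray(c,*sp,.036)[:2] if sp else P(o,613,288,.036)
    print(n,'len',L,np.linalg.norm(a-b),np.linalg.norm(d-e),'ang',an(ax),an(a-b)-90,'well',m-.043*u,'from spec',S-.112*u)
for n,o,q in(('pa',130,[(412,497),(463,475),(480,514),(430,538)]),('pb',290,[(108,492),(160,496),(155,553),(105,548)])):
    k=[P(o,*i,.05) for i in q];print(n,np.mean(k,0),[round(np.linalg.norm(k[i]-k[i-1])*1000) for i in range(4)],[round(an(k[i]-k[i-1])%90,1) for i in range(4)])
print('t1',P(130,404,308,.05),'t2',P(290,336,508,.05))
h=P(290,368,350,.014);print('stilt',h)
for k in((383,300),(405,393),(315,355)):
    d=P(290,*k,.014)-h;print(np.linalg.norm(d),an(d))
go((.577,.172,.1),95)
E
```

```text
sq len 0.21982664019686993 0.11106372164776501 0.10811697005266133 ang 7.233970610015568 5.935833810038886 well [0.48891588 0.3618896 ] from spec [0.48782995 0.36513502]
rd len 0.2205813087114199 0.10601646217636114 0.10295814754711785 ang 7.605275256153756 7.155601701326418 well [0.61542921 0.01470351] from spec [0.61515604 0.01606516]
st len 0.21624635117088153 0.11185668818257738 0.11242669167110624 ang -6.027560669696126 -4.735693910008834 well [ 0.49760045 -0.32487824] from spec [ 0.49294985 -0.32645255]
pa [0.44436613 0.13600843] [30, 37, 28, 37] [np.float64(26.3), np.float64(24.7), np.float64(26.0), np.float64(26.9)]
pb [ 0.43718871 -0.00712023] [37, 35, 38, 34] [np.float64(88.4), np.float64(87.1), np.float64(86.1), np.float64(85.8)]
t1 [0.57618361 0.17027979] t2 [ 0.4498892  -0.14359603]
stilt [ 0.55788301 -0.1724025 ]
0.037371971037280405 -16.425396990539948
0.0396526857038331 -138.47112089941297
0.03785614702214186 96.82805993384788
t 0.2 pos [0.2312 0.6072 0.2418] xang 69.2 tilt [-0.    -0.001 -1.   ] shift [-283.5  142.  -478. ] ry -25.8 w 0.999 F [-0.3 -0.  -0.3]
```

```bash
python3 -m pendant '[[-23.6,0,-40,0,0,0,0],[-23.6,0,-40,0,0,0,0],[-23.6,0,-40,0,0,0,0],[-23.6,0,-40,0,0,0,0],[-23.6,0,-40,0,0,0,0],[-23.6,0,-40,0,0,0,0],[-23.6,0,-40,0,0,0,0],[-23.6,0,-40,0,0,0,0],[-23.6,0,-40,0,0,0,0],[-23.6,0,-40,0,0,0,0]]' 30; python3 -m pendant '[[-23.6,0,-40,0,0,0,0],[-23.6,0,-38,0,0,0,0],[0,30,0,0,-7,0,0],[0,30,0,0,-7,0,0],[0,20,0,0,-7,0,0],[0,10,0,0,-7,0,0],[0,0,0,0,0,0,0],[0,0,0,0,0,0,0]]'; python3 - <<'E'
from h import *
go((.577,.172,.025),97)
s=sense();c=capture('wrist');cv2.imwrite('pics/w1.png',c['pixels'][:,:,::-1])
m=buff(c['pixels'])
cs,_=cv2.findContours(m,cv2.RETR_EXTERNAL,cv2.CHAIN_APPROX_NONE)
for k in cs:
    if cv2.contourArea(k)>400:
        r=cv2.minAreaRect(k);print(np.round(r[0]),np.round(r[1]),ray(c,*r[0],.05,s),cv2.boundingRect(k))
E
```

```text
t: 1.25
position: [0.522, 0.243, 0.2425]
tool_rot: [[0.356, 0.0, -0.935], [0.935, 0.0, 0.356], [0.0, -1.0, -0.0]]
force: [0.7, 0.3, 1.3]
gripper_width: 0.999
t: 2.05
position: [0.5773, 0.1727, 0.1524]
tool_rot: [[-0.121, -0.0, -0.993], [0.993, 0.0, -0.121], [0.0, -1.0, 0.0]]
force: [-0.0, -0.1, 0.6]
gripper_width: 1.001
t 2.0 pos [0.5773 0.1727 0.1524] xang 97.0 tilt [-0.  0. -1.] shift [ -0.7 127.4   0.4] ry -0.0 w 1.001 F [-0.  -0.1  0.6]
[588. 258.] [41. 53.] [0.59437491 0.36805964 0.05      ] (562, 238, 54, 42)
[327. 207.] [54. 54.] [0.57788615 0.17400244 0.05      ] (299, 180, 56, 54)
[300.  12.] [24. 63.] [0.4597394  0.14404049 0.05      ] (269, 0, 64, 25)
```

View pics/w1.png

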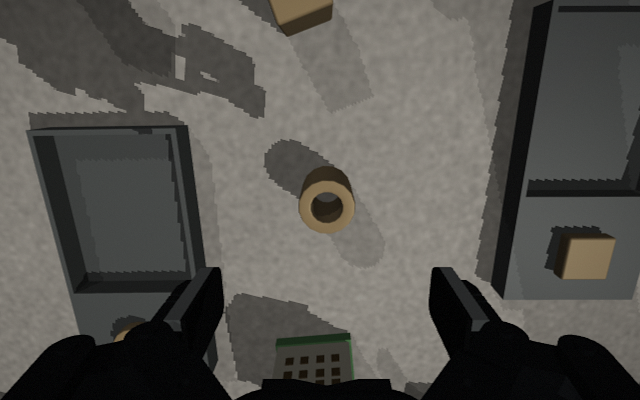

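```bash
python3 -m pendant '[[0.5,30,0,0,0,0,0],[0.5,30,0,0,0,0,0],[0,30,0,0,0,0,0],[0,20,0,0,0,0,0],[0,12,0,0,0,0,0],[0,5,0,0,0,0,0],[0,0,0,0,0,0,0.5],[0,0,0,0,0,0,1],[0,0,0,0,0,0,1],[0,0,0,0,0,0,1]]' 30; python3 -m pendant '[[0,0,0,0,0,0,1],[0,0,0,0,0,0,1],[0,0,0,0,0,0,1]]'; python3 - <<'E'
from h import *
go((.577,.172,.025),97)
s=sense();c=capture('wrist');cv2.imwrite('pics/w2.png',c['pixels'][:,:,::-1])
c=capture('top')
# both corners of round tray
E
```

```text
t: 3.1
position: [0.5782, 0.1741, 0.0268]
tool_rot: [[-0.124, 0.002, -0.992], [0.992, 0.001, -0.124], [0.0, -1.0, -0.002]]
force: [-0.4, 0.5, 5.7]
gripper_width: 0.465
t: 3.4
position: [0.5781, 0.174, 0.0267]
tool_rot: [[-0.124, 0.002, -0.992], [0.992, 0.001, -0.124], [0.0, -1.0, -0.002]]
force: [-1.6, -0.7, 6.5]
gripper_width: 0.466
t 3.4 pos [0.5781 0.174  0.0267] xang 97.1 tilt [ 0.002  0.001 -1.   ] shift [-1.9  1.7  1.4] ry 0.1 w 0.466 F [-1.6 -0.7  6.5]
```

View pics/w2.png

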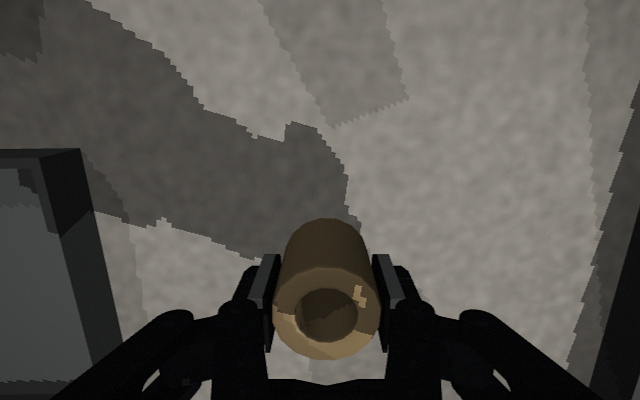

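```bash
python3 -m pendant '[[0,-20,0,0,0,0,1],[0,-35,0,0,0,0,1],[0,-40,0,0,0,0,1],[0,-10,0,0,0,0,1],[0,0,0,0,0,0,1]]' ; python3 - <<'E'
from h import *
c=capture('wrist')
a=np.radians(97);x=np.array([np.cos(a),np.sin(a),0]);y=np.array([0,0,-1.]);s={'position':[.5773,.1727,.1524],'tool_rot':np.c_[x,y,np.cross(x,y)]}
p,q=[ray(c,*k,.024,s) for k in((28,129),(187,126))]
d=q-p;n=np.array([d[1],-d[0],0])/np.linalg.norm(d);print(p,q,np.linalg.norm(d),np.degrees(np.arctan2(n[1],n[0])),(p+q)/2+.069*n)
go((.647,.0196,.032),97.4)
E
```

```text
t: 4.0
position: [0.5787, 0.1741, 0.1327]
tool_rot: [[-0.124, 0.005, -0.992], [0.992, 0.001, -0.124], [0.001, -1.0, -0.005]]
force: [-0.1, 0.4, -0.4]
gripper_width: 0.465
[ 0.55422491 -0.04527992  0.024     ] [0.53815724 0.06820416 0.024     ] 0.11461590404533493 8.0586744300465 [0.6145097  0.02113503 0.024     ]
t 4.0 pos [0.5774 0.1736 0.1308] xang 97.1 tilt [ 0.001  0.    -1.   ] shift [-161.4   98.8  -49.8] ry -0.3 w 0.467 F [-0.3  0.6 -1. ]
```

```bash
python3 -m pendant '[[-32,0,-10,0,0,0,1],[-32,0,-10,0,0,0,1],[-32,0,-10,0,0,0,1],[-32,0,-10,0,0,0,1],[-32,0,-10,0,0,0,1],[0,20,0,0,0,0,1],[0,30,0,0,0,0,1],[0,30,0,0,0,0,1],[0,10,0,0,0,0,1],[0,4,0,0,0,0,1]]'; python3 -m pendant '[[0,2,0,0,0,0,1],[0,1,0,0,0,0,1],[0,1,0,0,0,0,1],[0,0.5,0,0,0,0,1],[0,0,0,0,0,0,1]]'; python3 - <<'E'
from h import *
go((.647,.018,.0317),97.4)
s=sense();c=capture('wrist');cv2.imwrite('pics/w3.png',c['pixels'][:,:,::-1])
E
```

```text
t: 5.05
position: [0.6442, 0.0212, 0.0332]
tool_rot: [[-0.125, -0.006, -0.992], [0.992, -0.0, -0.125], [0.001, -1.0, 0.006]]
force: [-0.3, -0.7, -0.5]
gripper_width: 0.462
t: 5.55
position: [0.6471, 0.0212, 0.0325]
tool_rot: [[-0.125, 0.001, -0.992], [0.992, -0.0, -0.125], [-0.0, -1.0, -0.001]]
force: [0.2, 0.4, -1.1]
gripper_width: 0.462
t 5.5 pos [0.6471 0.0212 0.0325] xang 97.2 tilt [ 0.001 -0.    -1.   ] shift [-3.2  0.8  0.5] ry -0.2 w 0.462 F [ 0.2  0.4 -1.1]
```

View pics/w3.png

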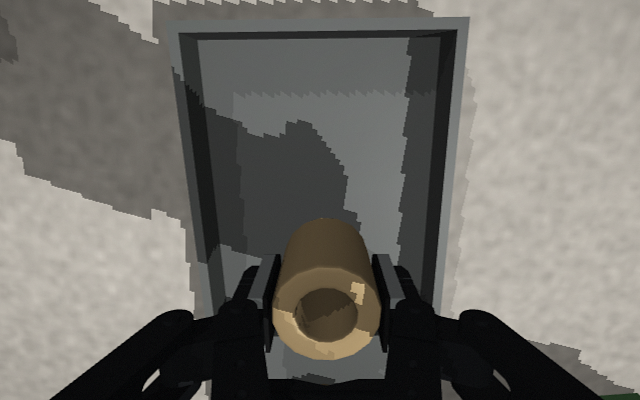

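```bash
python3 -m pendant '[[0,0.5,0,0,0,0,1],[0,0.5,0,0,0,0,1],[0,0,0,0,0,0,1]]'; python3 -m pendant '[[0,0.5,0,0,0,0,1],[0,0,0,0,0,0,1]]'
```

```text
t: 5.9
position: [0.6467, 0.0212, 0.0309]
tool_rot: [[-0.125, 0.0, -0.992], [0.992, -0.0, -0.125], [-0.0, -1.0, -0.0]]
force: [-0.7, 0.2, 0.3]
gripper_width: 0.46
t: 6.1
position: [0.6467, 0.0212, 0.0308]
tool_rot: [[-0.125, 0.0, -0.992], [0.992, -0.0, -0.125], [-0.0, -1.0, -0.0]]
force: [-2.4, 0.3, 4.8]
gripper_width: 0.46
```

```bash
python3 -m pendant '[[0,0,0,0,0,0,0.45],[0,0,0,0,0,0,0.35],[0,0,0,0,0,0,0.3],[0,0,0,0,0,0,0.3],[0,-10,0,0,0,0,0.3],[0,-30,0,0,0,0,0.3],[0,-40,0,0,0,0,0.3],[0,-40,0,0,0,0,0.1],[0,0,0,0,0,0,0]]'; python3 - <<'E'
from h import *
go((.450,-.1436,.152),97.4)
s=sense();c=capture('wrist');cv2.imwrite('pics/w4.png',c['pixels'][:,:,::-1])
E
```

```text
t: 7.0
position: [0.6513, 0.0218, 0.1579]
tool_rot: [[-0.125, 0.012, -0.992], [0.992, 0.001, -0.125], [-0.001, -1.0, -0.012]]
force: [0.4, -0.8, 0.1]
gripper_width: 0.994
t 7.0 pos [0.6513 0.0218 0.1579] xang 97.2 tilt [ 0.012  0.001 -1.   ] shift [-139.1    3.4  220.4] ry -0.2 w 0.994 F [ 0.4 -0.8  0.1]
```

View pics/w4.png

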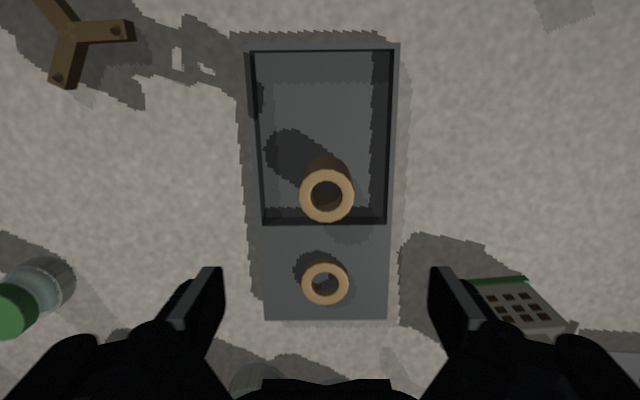

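```bash
python3 -m pendant '[[-23.2,0,36,0,0,0,0],[-23.2,0,36,0,0,0,0],[-23.2,0,36,0,0,0,0],[-23.2,0,36,0,0,0,0],[-23.2,0,36,0,0,0,0],[-23.2,0,36,0,0,0,0],[0,0,0,0,0,0,0],[0,0,0,0,0,0,0],[0,0,0,0,0,0,0]]'; cat > wr.py <<'E'
from h import *
import sys
s=sense();c=capture('wrist');z=float(sys.argv[1])
cs,_=cv2.findContours(buff(c['pixels']),cv2.RETR_EXTERNAL,cv2.CHAIN_APPROX_NONE)
for k in cs:
    if cv2.contourArea(k)>400:
        r=cv2.minAreaRect(k);B=[ray(c,*p,z,s)[:2] for p in cv2.boxPoints(r)];d=B[1]-B[0]
        print(np.round(r[0]),np.round(r[1]),'at',np.round(ray(c,*r[0],z,s)[:2],4),'ang',round(np.degrees(np.arctan2(d[1],d[0]))%90,1))
cv2.imwrite(sys.argv[2],c['pixels'][:,:,::-1])
E
python3 wr.py .05 pics/w5.png; python3 -c "
from h import *
go((.45,-.1436,.0255),97.4)"
```

```text
t: 7.95
position: [0.4504, -0.143, 0.1502]
tool_rot: [[-0.126, 0.0, -0.992], [0.992, 0.001, -0.126], [0.0, -1.0, -0.001]]
force: [0.4, 0.8, -0.7]
gripper_width: 1.0
[275. 316.] [86. 64.] at [ 0.5423 -0.1698] ang 72.2
[524. 211.] [48. 58.] at [ 0.4367 -0.0064] ang 80.7
[322. 205.] [52. 55.] at [ 0.4496 -0.1447] ang 7.2
t 8.0 pos [ 0.4507 -0.1427  0.1502] xang 97.3 tilt [ 0.001  0.001 -1.   ] shift [ -0.9 124.7   0.9] ry -0.1 w 1.002 F [ 0.4 -0.2 -0.7]
```

```bash
python3 -m pendant '[[-1,30,1,0,0,0,0],[0,30,0,0,0,0,0],[0,30,0,0,0,0,0],[0,20,0,0,0,0,0],[0,10,0,0,0,0,0],[0,4.5,0,0,0,0,0],[0,0,0,0,0,0,0.5],[0,0,0,0,0,0,1],[0,0,0,0,0,0,1],[0,0,0,0,0,0,1]]' 30; python3 -m pendant '[[0,0,0,0,0,0,1],[0,0,0,0,0,0,1],[0,-10,0,0,0,0,1],[0,-35,0,0,0,0,1],[0,-40,0,0,0,0,1],[0,-20,0,0,0,0,1],[0,0,0,0,0,0,1],[0,0,0,0,0,0,1]]'; python3 -c "
from h import *
go((.583,.0125,.0317),97.4)"
```

```text
t: 9.0
position: [0.4496, -0.1452, 0.0269]
tool_rot: [[-0.124, 0.002, -0.992], [0.992, -0.001, -0.124], [-0.001, -1.0, -0.002]]
force: [-0.5, 0.6, 4.0]
gripper_width: 0.462
t: 9.8
position: [0.4488, -0.1452, 0.1314]
tool_rot: [[-0.124, 0.001, -0.992], [0.992, -0.001, -0.124], [-0.001, -1.0, -0.001]]
force: [-0.2, -0.3, -0.6]
gripper_width: 0.461
t 9.8 pos [ 0.4488 -0.1452  0.1314] xang 97.1 tilt [ 0.001 -0.001 -1.   ] shift [ 139.9   99.7 -152.6] ry -0.3 w 0.461 F [-0.2 -0.3 -0.6]
```

```bash
python3 -m pendant '[[28,0,-30.5,0,0,0,1],[28,0,-30.5,0,0,0,1],[28,0,-30.5,0,0,0,1],[28,0,-30.5,0,0,0,1],[28,0,-30.5,0,0,0,1],[0,20,0,0,0,0,1],[0,30,0,0,0,0,1],[0,30,0,0,0,0,1],[0,12,0,0,0,0,1],[0,4,0,0,0,0,1]]'; python3 -m pendant '[[0,2,0,0,0,0,1],[0,1,0,0,0,0,1],[0,0.5,0,0,0,0,1],[0,0.5,0,0,0,0,1],[0,0,0,0,0,0,1]]'; python3 -m pendant '[[0,0.4,0,0,0,0,1],[0,0,0,0,0,0,1]]'
```

```text
t: 10.8
position: [0.5803, 0.0129, 0.0321]
tool_rot: [[-0.125, -0.005, -0.992], [0.992, -0.0, -0.125], [0.001, -1.0, 0.005]]
force: [-0.6, 0.1, -0.2]
gripper_width: 0.461
t: 11.3
position: [0.5831, 0.0129, 0.0315]
tool_rot: [[-0.124, 0.001, -0.992], [0.992, -0.0, -0.124], [-0.0, -1.0, -0.001]]
force: [-0.3, -0.1, -0.6]
gripper_width: 0.458
t: 11.5
position: [0.583, 0.0129, 0.031]
tool_rot: [[-0.125, 0.001, -0.992], [0.992, -0.0, -0.125], [-0.0, -1.0, -0.001]]
force: [-0.8, -0.6, 3.3]
gripper_width: 0.47
```

```bash
python3 -m pendant '[[0,0,0,0,0,0,0.45],[0,0,0,0,0,0,0.35],[0,0,0,0,0,0,0.3],[0,0,0,0,0,0,0.3],[0,-10,0,0,0,0,0.3],[0,-30,0,0,0,0,0.3],[0,-40,0,0,0,0,0.3],[0,-40,0,0,0,0,0.1],[0,0,0,0,0,0,0],[0,0,0,0,0,0,0]]'; python3 wr.py .05 pics/w6.png; python3 -c "
from h import *
go((.4444,.136,.151),116)
print(sense()['joints'])"
```

```text
t: 12.5
position: [0.5837, 0.0129, 0.1523]
tool_rot: [[-0.124, 0.003, -0.992], [0.992, -0.0, -0.124], [-0.001, -1.0, -0.003]]
force: [-0.7, -0.7, 0.1]
gripper_width: 1.001
[326. 358.] [37. 45.] at [0.7123 0.0294] ang 7.1
[327. 287.] [46. 52.] at [0.6474 0.0224] ang 7.1
[326. 205.] [54. 56.] at [0.5835 0.0136] ang 7.2
[ 80. 141.] [111.  77.] at [ 0.56   -0.1517] ang 64.3
[569.  19.] [48. 62.] at [0.4507 0.1418] ang 14.8
t 12.6 pos [0.5825 0.0128 0.1508] xang 97.2 tilt [ 0.001 -0.    -1.   ] shift [139.4  -0.3 121.7] ry -18.8 w 1.003 F [ 0.6 -0.1 -0.9]
[ 0.18864781  0.47452817 -0.32943131  1.80645738  0.19161416  0.89127128
  1.46782782]
```

```bash
python3 -m pendant '[[28,0,24.3,0,0,0,0],[28,0,24.3,0,0,0,0],[28,0,24.3,0,0,0,0],[28,0,24.3,0,0,0,0],[28,0,24.3,0,0,0,0],[0,0,0,0,-6.3,0,0],[0,0,0,0,-6.3,0,0],[0,0,0,0,-6.3,0,0],[0,0,0,0,0,0,0],[0,0,0,0,0,0,0]]'; python3 wr.py .05 pics/w7.png; python3 -c "
from h import *
go((.4444,.136,.0255),116)
print(sense()['joints'])"
```

```text
t: 13.55
position: [0.4439, 0.1364, 0.1495]
tool_rot: [[-0.436, -0.002, -0.9], [0.9, -0.0, -0.436], [0.001, -1.0, 0.002]]
force: [0.1, 1.2, -0.6]
gripper_width: 1.0
[ 92. 302.] [45. 53.] at [0.5865 0.0126] ang 25.8
[328. 208.] [48. 52.] at [0.4437 0.1386] ang 25.9
[123. 109.] [63. 40.] at [ 0.4408 -0.0064] ang 75.2
t 13.6 pos [0.4441 0.1364 0.1497] xang 115.9 tilt [-0.002 -0.    -1.   ] shift [ -0.6 124.2  -0.3] ry -0.1 w 0.996 F [-0.6  0.2 -0.2]
[ 0.05434382  0.30415023 -0.47042166  2.0828643   0.1903311   0.79670785
  1.491227  ]
```

View pics/w7.png

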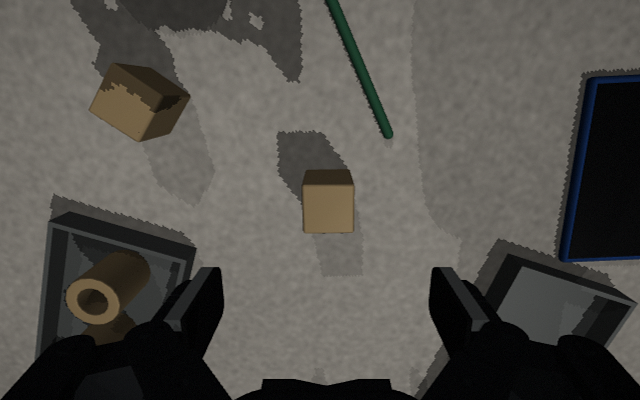

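```bash
python3 -m pendant '[[1,30,0,0,0,0,0],[0.5,30,0,0,0,0,0],[0,30,0,0,0,0,0],[0,20,0,0,0,0,0],[0,10,0,0,0,0,0],[0,4,0,0,0,0,0],[0,0,0,0,0,0,0.5],[0,0,0,0,0,0,1],[0,0,0,0,0,0,1],[0,0,0,0,0,0,1]]' 35; python3 -m pendant '[[0,0,0,0,0,0,1],[0,0,0,0,0,0,1],[0,-10,0,0,0,0,1],[0,-35,0,0,0,0,1],[0,-40,0,0,0,0,1],[0,-20,0,0,0,0,1],[0,0,0,0,0,0,1],[0,0,0,0,0,0,1]]'; python3 -c "
from h import *
go((.520,.367,.0317),96.6)"
```

```text
t: 14.6
position: [0.445, 0.1383, 0.0274]
tool_rot: [[-0.439, 0.002, -0.898], [0.898, 0.0, -0.439], [-0.001, -1.0, -0.002]]
force: [-0.1, -0.4, 3.2]
gripper_width: 0.415
t: 15.4
position: [0.4441, 0.1377, 0.1319]
tool_rot: [[-0.439, 0.001, -0.899], [0.899, -0.0, -0.439], [-0.001, -1.0, -0.001]]
force: [-0.2, -0.0, -1.9]
gripper_width: 0.415
t 15.4 pos [0.4441 0.1377 0.1319] xang 116.0 tilt [ 0.001 -0.    -1.   ] shift [ 172.7  100.2 -168.7] ry 19.4 w 0.415 F [-0.2 -0.  -1.9]
```

```bash
python3 -m pendant '[[28.8,0,-28.1,0,0,0,1],[28.8,0,-28.1,0,0,0,1],[28.8,0,-28.1,0,0,0,1],[28.8,0,-28.1,0,0,0,1],[28.8,0,-28.1,0,0,0,1],[28.8,0,-28.1,0,0,0,1],[0,20,0,0,6.5,0,1],[0,20,0,0,6.5,0,1],[0,0,0,0,6.4,0,1],[0,0,0,0,0,0,1]]'; python3 wr.py .05 pics/w8.png; python3 -c "
from h import *
go((.520,.367,.0317),96.6)"
```

```text
t: 16.4
position: [0.5176, 0.3663, 0.0883]
tool_rot: [[-0.116, -0.004, -0.993], [0.993, -0.003, -0.116], [-0.003, -1.0, 0.005]]
force: [-0.4, -0.4, -0.4]
gripper_width: 0.416
[622. 367.] [64. 33.] at [0.575  0.5484] ang 6.7
[586. 299.] [ 45. 106.] at [0.5333 0.5118] ang 48.5
[325. 325.] [ 97. 110.] at [0.5667 0.3724] ang 4.3
t 16.4 pos [0.5183 0.3668 0.0894] xang 96.8 tilt [-0.003 -0.002 -1.   ] shift [ 0.1 57.7 -1.9] ry 0.2 w 0.418 F [ 0.7 -0.4 -0.4]
```

View pics/w8.png

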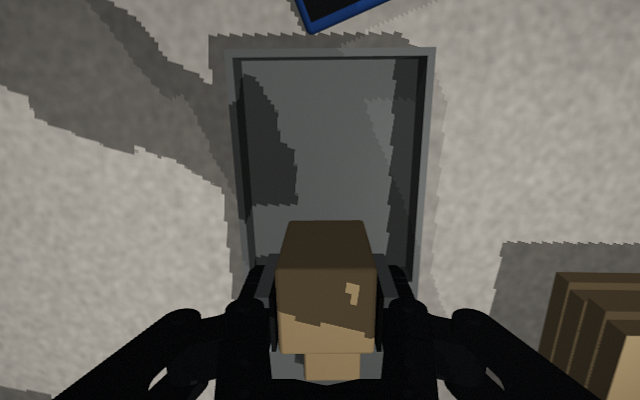

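```bash
python3 -m pendant '[[0,20,0,0,0,0,1],[0,20,0,0,0,0,1],[0,10,0,0,0,0,1],[0,4,0,0,0,0,1],[0,1.5,0,0,0,0,1],[0,1,0,0,0,0,1],[0,0,0,0,0,0,1],[0,0,0,0,0,0,1]]'; python3 -m pendant '[[0,0.5,0,0,0,0,1],[0,0,0,0,0,0,1]]'
```

```text
t: 17.25
position: [0.52, 0.3677, 0.0356]
tool_rot: [[-0.116, 0.001, -0.993], [0.993, 0.001, -0.116], [0.001, -1.0, -0.001]]
force: [-0.3, 0.7, -1.7]
gripper_width: 0.419
t: 17.45
position: [0.5197, 0.3674, 0.0346]
tool_rot: [[-0.116, 0.0, -0.993], [0.993, 0.0, -0.116], [0.0, -1.0, -0.0]]
force: [0.3, -0.4, -1.2]
gripper_width: 0.423
```

```bash
python3 -m pendant '[[0,1,0,0,0,0,1],[0,0.5,0,0,0,0,1],[0,0.5,0,0,0,0,1],[0,0,0,0,0,0,1]]'; python3 -m pendant '[[0,0.5,0,0,0,0,1],[0,0,0,0,0,0,1]]';  python3 -m pendant '[[0,0.4,0,0,0,0,1],[0,0,0,0,0,0,1]]'
```

```text
t: 17.85
position: [0.5195, 0.3674, 0.0322]
tool_rot: [[-0.116, -0.0, -0.993], [0.993, -0.0, -0.116], [-0.0, -1.0, 0.0]]
force: [-0.4, -0.3, -0.4]
gripper_width: 0.414
t: 18.05
position: [0.5195, 0.3674, 0.0318]
tool_rot: [[-0.116, -0.0, -0.993], [0.993, -0.0, -0.116], [0.0, -1.0, 0.0]]
force: [1.0, -0.3, -1.8]
gripper_width: 0.417
t: 18.25
position: [0.5195, 0.3674, 0.0315]
tool_rot: [[-0.116, -0.0, -0.993], [0.993, 0.0, -0.116], [0.0, -1.0, 0.0]]
force: [0.3, 1.0, -1.5]
gripper_width: 0.412
```

```bash
python3 -m pendant '[[0,0.4,0,0,0,0,1],[0,0,0,0,0,0,1]]';  python3 -m pendant '[[0,0.4,0,0,0,0,1],[0,0,0,0,0,0,1]]'
```

```text
t: 18.45
position: [0.5196, 0.3674, 0.0315]
tool_rot: [[-0.116, 0.0, -0.993], [0.993, -0.0, -0.116], [-0.0, -1.0, -0.0]]
force: [-1.6, -1.6, 3.7]
gripper_width: 0.414
t: 18.65
position: [0.5196, 0.3674, 0.0315]
tool_rot: [[-0.116, 0.0, -0.993], [0.993, -0.0, -0.116], [-0.0, -1.0, -0.0]]
force: [-2.4, -2.3, 6.7]
gripper_width: 0.413
```

```bash
python3 -m pendant '[[0,0,0,0,0,0,0.5],[0,0,0,0,0,0,0.4],[0,0,0,0,0,0,0.33],[0,0,0,0,0,0,0.33],[0,-10,0,0,0,0,0.33],[0,-30,0,0,0,0,0.3],[0,-40,0,0,0,0,0.3],[0,-40,0,0,0,0,0.1],[0,0,0,0,0,0,0],[0,0,0,0,0,0,0]]'; python3 wr.py .05 pics/w9.png; python3 -c "
from h import *
go((.437,-.007,.15),86.8)"
```

```text
t: 19.65
position: [0.5204, 0.368, 0.1527]
tool_rot: [[-0.116, 0.003, -0.993], [0.993, 0.002, -0.116], [0.001, -1.0, -0.003]]
force: [0.2, 0.6, -0.2]
gripper_width: 0.997
[328. 294.] [38. 44.] at [0.5903 0.3786] ang 6.6
[586. 325.] [108. 115.] at [0.5951 0.5818] ang 15.8
[588. 256.] [102.   5.] at [0.5376 0.563 ] ang 16.9
[577. 240.] [124.   5.] at [0.5255 0.5506] ang 15.1
[325. 204.] [52. 49.] at [0.5193 0.3681] ang 5.3
t 19.7 pos [0.5195 0.3671 0.1511] xang 96.7 tilt [ 0. -0. -1.] shift [-362.1    1.   125.3] ry 9.9 w 0.995 F [ 0.1 -0.2 -0.6]
```

```bash
python3 -m pendant '[[-40,0,14,0,0,0,0],[-40,0,14,0,0,0,0],[-40,0,14,0,0,0,0],[-40,0,14,0,0,0,0],[-40,0,14,0,0,0,0],[-40,0,14,0,0,0,0],[-40,0,14,0,0,0,0],[-40,0,14,0,0,0,0],[-42,0,13.5,0,0,0,0],[0,0,0,0,5,0,0]]'; python3 -m pendant '[[0,0,0,0,5,0,0],[0,0,0,0,0,0,0],[0,0,0,0,0,0,0]]'; python3 wr.py .05 pics/w10.png; python3 -c "
from h import *
go((.437,-.007,.026),86.8)"
```

```text
t: 20.7
position: [0.4336, -0.0134, 0.149]
tool_rot: [[-0.019, -0.005, -1.0], [1.0, -0.003, -0.019], [-0.002, -1.0, 0.005]]
force: [-0.4, -1.1, 0.0]
gripper_width: 1.001
t: 21.0
position: [0.436, -0.0065, 0.1499]
tool_rot: [[0.056, -0.002, -0.998], [0.998, 0.0, 0.056], [0.0, -1.0, 0.002]]
force: [-0.5, 0.4, 0.9]
gripper_width: 0.998
[360. 371.] [17. 47.] at [0.5762 0.0139] ang 3.1
[325. 208.] [52. 49.] at [ 0.4366 -0.0062] ang 79.5
t 21.1 pos [ 0.4363 -0.0064  0.15  ] xang 86.8 tilt [-0.002  0.    -1.   ] shift [ -0.6 124.   -1. ] ry 0.0 w 1.001 F [0.  0.2 0.6]
```

View pics/w10.png

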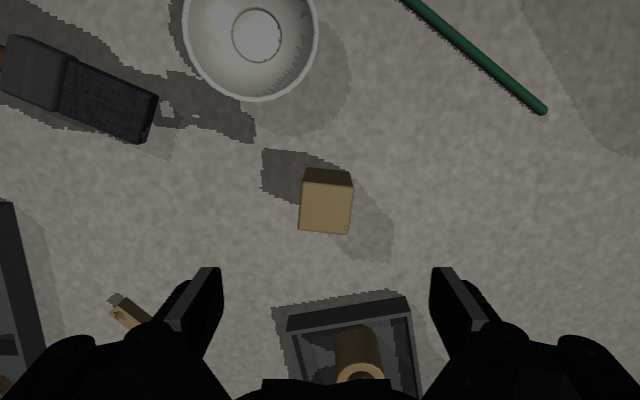

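```bash
python3 -m pendant '[[0.5,30,0,0,6.5,0,0],[0,30,0,0,0,0,0],[0,30,0,0,0,0,0],[0,20,0,0,0,0,0],[0,10,0,0,0,0,0],[0,4,0,0,0,0,0],[0,0,0,0,0,0,0.5],[0,0,0,0,0,0,1],[0,0,0,0,0,0,1],[0,0,0,0,0,0,1]]' 35; python3 -m pendant '[[0,0,0,0,0,0,1],[0,0,0,0,0,0,1],[0,-10,0,0,0,0,1],[0,-35,0,0,0,0,1],[0,-40,0,0,0,0,1],[0,-20,0,0,0,0,1],[0,0,0,0,0,0,1],[0,0,0,0,0,0,1]]'; python3 -c "
from h import *
go((.4565,.360,.0317),96.6)"
```

```text
t: 22.05
position: [0.4378, -0.0063, 0.0276]
tool_rot: [[0.171, 0.002, -0.985], [0.985, -0.0, 0.171], [0.0, -1.0, -0.002]]
force: [-0.4, -0.0, 4.6]
gripper_width: 0.417
t: 22.85
position: [0.4369, -0.0064, 0.1321]
tool_rot: [[0.171, 0.001, -0.985], [0.985, -0.0, 0.171], [-0.0, -1.0, -0.001]]
force: [0.2, 0.4, -1.1]
gripper_width: 0.413
t 22.9 pos [ 0.4369 -0.0064  0.1321] xang 80.1 tilt [ 0.001 -0.    -1.   ] shift [364.4 100.3  43.5] ry -16.5 w 0.413 F [ 0.2  0.4 -1.1]
```

```bash
python3 -m pendant '[[40.5,0,4.8,0,0,0,1],[40.5,0,4.8,0,0,0,1],[40.5,0,4.8,0,0,0,1],[40.5,0,4.8,0,0,0,1],[40.5,0,4.8,0,0,0,1],[40.5,0,4.8,0,0,0,1],[40.5,0,4.8,0,0,0,1],[40.5,0,4.8,0,0,0,1],[40.5,0,4.8,0,0,0,1],[0,0,0,0,-5.5,0,1]]'; python3 -m pendant '[[0,20,0,0,-5.5,0,1],[0,20,0,0,-5.5,0,1],[0,0,0,0,0,0,1],[0,0,0,0,0,0,1],[0,0,0,0,0,0,1]]'; python3 wr.py .05 pics/w11.png; python3 -c "
from h import *
go((.4565,.360,.0317),96.6)"
```

```text
t: 23.85
position: [0.4536, 0.3677, 0.1304]
tool_rot: [[0.066, -0.002, -0.998], [0.998, 0.004, 0.066], [0.004, -1.0, 0.003]]
force: [-0.5, -0.1, -1.0]
gripper_width: 0.419
t: 24.35
position: [0.4568, 0.3605, 0.092]
tool_rot: [[-0.114, -0.0, -0.993], [0.993, 0.0, -0.114], [0.0, -1.0, 0.0]]
force: [0.7, 0.1, -1.7]
gripper_width: 0.416
[592. 358.] [94.  7.] at [0.5138 0.5272] ang 16.5
[326. 318.] [102.  99.] at [0.5041 0.367 ] ang 6.5
t 24.4 pos [0.457  0.3607 0.0924] xang 96.6 tilt [ 0.001  0.001 -1.   ] shift [-0.6 60.7  0.7] ry -0.0 w 0.417 F [-0.3  0.5 -0.9]
```

View pics/w11.png

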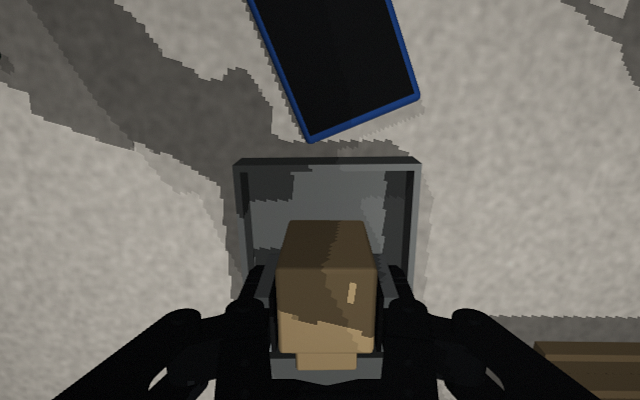

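```bash
python3 -m pendant '[[0,20,0,0,0,0,1],[0,20,0,0,0,0,1],[0,12,0,0,0,0,1],[0,4,0,0,0,0,1],[0,1.5,0,0,0,0,1],[0,1,0,0,0,0,1],[0,0.5,0,0,0,0,1],[0,0,0,0,0,0,1]]'; python3 -m pendant '[[0,0.5,0,0,0,0,1],[0,0,0,0,0,0,1]]'; python3 -m pendant '[[0,0.5,0,0,0,0,1],[0,0,0,0,0,0,1]]'; python3 -m pendant '[[0,0.4,0,0,0,0,1],[0,0,0,0,0,0,1]]'
```

```text
t: 25.2
position: [0.457, 0.3606, 0.0333]
tool_rot: [[-0.116, 0.001, -0.993], [0.993, 0.001, -0.116], [0.001, -1.0, -0.001]]
force: [0.2, -0.2, -1.4]
gripper_width: 0.412
t: 25.4
position: [0.4568, 0.3603, 0.0324]
tool_rot: [[-0.116, 0.0, -0.993], [0.993, 0.0, -0.116], [0.0, -1.0, -0.0]]
force: [-0.2, 0.4, -1.4]
gripper_width: 0.415
t: 25.6
position: [0.4567, 0.3603, 0.0318]
tool_rot: [[-0.116, 0.0, -0.993], [0.993, 0.0, -0.116], [0.0, -1.0, -0.0]]
force: [-0.3, 0.2, -0.7]
gripper_width: 0.416
t: 25.8
position: [0.4567, 0.3603, 0.0317]
tool_rot: [[-0.116, 0.0, -0.993], [0.993, -0.0, -0.116], [-0.0, -1.0, -0.0]]
force: [-1.6, -1.8, 5.1]
gripper_width: 0.418
```

```bash
python3 -m pendant '[[0,0,0,0,0,0,0.5],[0,0,0,0,0,0,0.4],[0,0,0,0,0,0,0.33],[0,0,0,0,0,0,0.33],[0,-10,0,0,0,0,0.33],[0,-30,0,0,0,0,0.3],[0,-40,0,0,0,0,0.3],[0,-40,0,0,0,0,0.3],[0,0,0,0,0,0,0.3],[0,0,0,0,0,0,0.3]]'; python3 wr.py .05 pics/w12.png; python3 -c "
from h import *
go((.565,-.178,.15),71)"
```

```text
t: 26.8
position: [0.4575, 0.3608, 0.1532]
tool_rot: [[-0.116, 0.003, -0.993], [0.993, 0.002, -0.116], [0.001, -1.0, -0.003]]
force: [-1.5, 0.3, -1.5]
gripper_width: 0.699
[599. 371.] [81. 55.] at [0.5739 0.6003] ang 17.2
[328. 358.] [34. 41.] at [0.5862 0.378 ] ang 6.5
[589. 329.] [99.  6.] at [0.5355 0.5787] ang 16.3
[571. 306.] [136.   5.] at [0.5165 0.5574] ang 14.8
[324. 285.] [42. 47.] at [0.5202 0.368 ] ang 6.6
[325. 204.] [49. 52.] at [0.4565 0.361 ] ang 6.6
t 26.9 pos [0.4566 0.36   0.1517] xang 96.7 tilt [ 0.001 -0.    -1.   ] shift [-546.9    1.8  -45.3] ry 25.7 w 0.701 F [-1.  -0.1 -0.3]
```

```bash
python3 -m pendant '[[-42,0,-3.5,0,0,0,0.3],[-42,0,-3.5,0,0,0,0.3],[-42,0,-3.5,0,0,0,0.3],[-42,0,-3.5,0,0,0,0.3],[-42,0,-3.5,0,0,0,0.3],[-42,0,-3.5,0,0,0,0.3],[-42,0,-3.5,0,0,0,0.3],[-42,0,-3.5,0,0,0,0.3],[-42,0,-3.5,0,0,0,0.3],[-42,0,-3.5,0,0,0,0.3]]'; python3 -m pendant '[[-42,0,-3.5,0,0,0,0.3],[-42,0,-3.5,0,0,0,0.3],[-42,0,-3.5,0,0,0,0.3],[0,0,0,0,6.5,0,0.3],[0,0,0,0,6.5,0,0.3],[0,0,0,0,6.5,0,0.3],[0,0,0,0,6.5,0,0.3],[0,0,0,0,0,0,0.3],[0,0,0,0,0,0,0.3]]'; python3 wr.py .014 pics/w13.png; python3 -c "
from h import *
go((.575,-.178,.014),71)"
```

```text
t: 27.85
position: [0.5389, -0.0545, 0.1497]
tool_rot: [[-0.116, -0.003, -0.993], [0.993, 0.0, -0.116], [0.001, -1.0, 0.003]]
force: [0.4, 0.2, 0.8]
gripper_width: 0.704
t: 28.75
position: [0.5643, -0.1764, 0.15]
tool_rot: [[0.328, -0.002, -0.945], [0.945, 0.001, 0.328], [-0.0, -1.0, 0.002]]
force: [-0.2, -0.8, -0.1]
gripper_width: 0.701
[626. 304.] [41. 26.] at [0.7441 0.0377] ang 70.8
[149. 307.] [43. 91.] at [ 0.6109 -0.3547] ang 84.7
[624. 226.] [51. 31.] at [0.6699 0.0422] ang 70.8
[337. 180.] [93. 84.] at [ 0.5575 -0.1637] ang 12.4
[612. 143.] [60. 55.] at [0.598  0.0398] ang 70.9
t 28.8 pos [ 0.5645 -0.1765  0.1504] xang 70.8 tilt [-0.002  0.    -1.   ] shift [  2.  136.3 -10.6] ry -0.2 w 0.704 F [0.2 0.1 0.4]
```

View pics/w13.png

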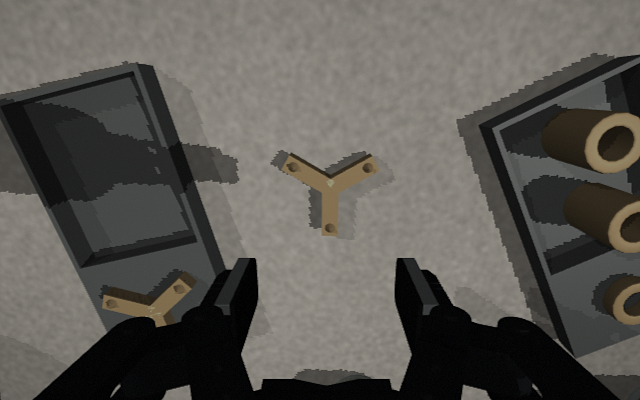

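```bash
python3 - <<'E'
from h import *
s=sense();c=capture('wrist')
h=ray(c,331,183,.014,s);e=ray(c,330,238,.014,s);d=e-h
print(h,np.linalg.norm(d),np.degrees(np.arctan2(d[1],d[0])),h+.018*d/np.linalg.norm(d))
q=[ray(c,*k,.024,s) for k in((82,265),(196,238),(137,75),(8,107))]
print(np.round(q,3),np.mean(q,0),[round(np.linalg.norm(q[i]-q[i-1]),3) for i in range(4)])
g=h+.018*d/np.linalg.norm(d);go((g[0],g[1],.014),71)
E
```

```text
[ 0.55860791 -0.16915664  0.014     ] 0.04626424828211103 -19.932366260420537 [ 0.57552963 -0.17529303  0.014     ]
[[ 0.555 -0.38   0.024]
 [ 0.563 -0.283  0.024]
 [ 0.441 -0.269  0.024]
 [ 0.43  -0.365  0.024]] [ 0.49710698 -0.32414376  0.024     ] [np.float64(0.126), np.float64(0.097), np.float64(0.124), np.float64(0.096)]
t 28.9 pos [ 0.5647 -0.1765  0.1506] xang 70.8 tilt [-0.001  0.    -1.   ] shift [  4.8 136.6 -10. ] ry -0.2 w 0.7 F [ 0.1  0.3 -0.4]
```

```bash
python3 -m pendant '[[3.8,30,-13,0,0,0,0.35],[0,30,0,0,0,0,0.5],[0,30,0,0,0,0,0.5],[0,25,0,0,0,0,0.5],[0,12,0,0,0,0,0.5],[0,6,0,0,0,0,0.5],[0,2,0,0,0,0,0.5],[0,0,0,0,0,0,0.5],[0,0,0,0,0,0,0.5]]' 30; python3 wr.py .014 pics/w14.png; python3 -c "
from h import *
go((.578,-.1765,.014),71)"
```

```text
t: 29.75
position: [0.5797, -0.1777, 0.0175]
tool_rot: [[0.331, 0.002, -0.944], [0.944, -0.001, 0.331], [0.0, -1.0, -0.002]]
force: [0.3, 0.7, -0.8]
gripper_width: 0.501
[324. 307.] [26. 29.] at [ 0.5931 -0.1826] ang 70.6
[324. 207.] [188.  60.] at [ 0.5493 -0.1669] ang 65.6
t 29.8 pos [ 0.5796 -0.1778  0.0175] xang 70.7 tilt [ 0.002 -0.001 -1.   ] shift [0.7 3.5 1.9] ry -0.3 w 0.5 F [-0.4 -0.4 -0.5]
```

View pics/w14.png

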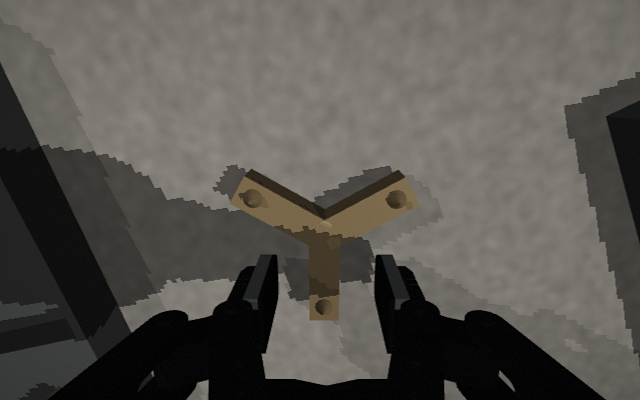

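```bash
python3 -m pendant '[[0,2.5,2,0,0,0,0.5],[0,0,0,0,0,0,0.7],[0,0,0,0,0,0,0.85],[0,0,0,0,0,0,1],[0,0,0,0,0,0,1],[0,0,0,0,0,0,1],[0,0,0,0,0,0,1]]' 30; python3 -c "
from h import *
go((.487,-.323,.014),84.6)"
```

```text
t: 30.5
position: [0.5769, -0.1769, 0.014]
tool_rot: [[0.331, 0.0, -0.944], [0.944, -0.0, 0.331], [0.0, -1.0, -0.0]]
force: [-1.3, -0.6, 2.4]
gripper_width: 0.142
t 30.5 pos [ 0.5769 -0.1769  0.014 ] xang 70.7 tilt [ 0. -0. -1.] shift [-167.7   -0.    36.4] ry -13.9 w 0.142 F [-1.3 -0.6  2.4]
```

```bash
python3 -m pendant '[[0,-5,0,0,0,0,1],[0,-20,0,0,0,0,1],[0,-30,0,0,0,0,1],[0,-30,0,0,0,0,1],[0,-5,0,0,0,0,1],[-40.7,0,4.7,0,0,0,1],[-40.7,0,4.7,0,0,0,1],[-40.7,0,4.7,0,0,0,1],[-40.7,0,4.7,0,0,0,1],[0,0,0,0,-7,0,1]]' 40; python3 -m pendant '[[0,15,0,0,-7,0,1],[0,15,0,0,0,0,1],[0,0,0,0,0,0,1],[0,0,0,0,0,0,1]]'; python3 wr.py .014 pics/w15.png; python3 -c "
from h import *
go((.505,-.325,.0185),84.6)"
```

```text
t: 31.5
position: [0.4998, -0.3321, 0.1029]
tool_rot: [[0.222, -0.004, -0.975], [0.975, -0.004, 0.222], [-0.005, -1.0, 0.003]]
force: [-0.8, -0.0, -1.1]
gripper_width: 0.139
t: 31.9
position: [0.5046, -0.3234, 0.0728]
tool_rot: [[0.095, -0.002, -0.996], [0.996, 0.001, 0.095], [0.001, -1.0, 0.002]]
force: [-0.2, -0.3, 0.5]
gripper_width: 0.137
[326. 314.] [34. 30.] at [ 0.5611 -0.3277] ang 84.5
[326. 241.] [110. 191.] at [ 0.512  -0.3233] ang 84.9
t 31.9 pos [ 0.5052 -0.3236  0.0735] xang 84.6 tilt [-0.001  0.    -1.   ] shift [-1.4 55.   0.1] ry 0.0 w 0.137 F [ 0.4 -0.4 -1.8]
```

View pics/w15.png

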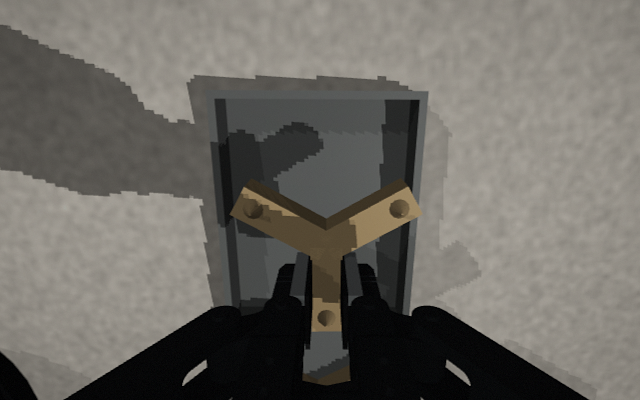

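```bash
python3 -m pendant '[[0,20,0,0,0,0,1],[0,20,0,0,0,0,1],[0,8,0,0,0,0,1],[0,3,0,0,0,0,1],[0,1,0,0,0,0,1],[0,1,0,0,0,0,1],[0,0,0,0,0,0,1],[0,0,0,0,0,0,1]]'; python3 -m pendant '[[0,0.5,0,0,0,0,1],[0,0,0,0,0,0,1]]'; python3 -m pendant '[[0,0.5,0,0,0,0,1],[0,0,0,0,0,0,1]]'; python3 -m pendant '[[0,0.4,0,0,0,0,1],[0,0,0,0,0,0,1]]'
```

```text
t: 32.75
position: [0.5055, -0.3244, 0.0214]
tool_rot: [[0.093, 0.001, -0.996], [0.996, -0.001, 0.093], [-0.0, -1.0, -0.001]]
force: [-0.5, -0.5, -0.7]
gripper_width: 0.139
t: 32.95
position: [0.5051, -0.3243, 0.0205]
tool_rot: [[0.093, 0.0, -0.996], [0.996, -0.0, 0.093], [-0.0, -1.0, -0.0]]
force: [-0.1, -0.6, 0.3]
gripper_width: 0.136
t: 33.15
position: [0.505, -0.3242, 0.0197]
tool_rot: [[0.093, -0.0, -0.996], [0.996, 0.0, 0.093], [0.0, -1.0, 0.0]]
force: [-0.1, 0.1, -0.0]
gripper_width: 0.14
t: 33.35
position: [0.5051, -0.3242, 0.0193]
tool_rot: [[0.093, -0.0, -0.996], [0.996, 0.0, 0.093], [0.0, -1.0, 0.0]]
force: [0.8, 0.7, -0.1]
gripper_width: 0.138
```

```bash
python3 -m pendant '[[0,0.4,0,0,0,0,1],[0,0,0,0,0,0,1]]';python3 -m pendant '[[0,0.4,0,0,0,0,1],[0,0,0,0,0,0,1]]'; python3 -m pendant '[[0,0.3,0,0,0,0,1],[0,0,0,0,0,0,1]]'
```

```text
t: 33.55
position: [0.5051, -0.3242, 0.0189]
tool_rot: [[0.093, -0.0, -0.996], [0.996, 0.0, 0.093], [0.0, -1.0, 0.0]]
force: [0.9, -0.9, -1.0]
gripper_width: 0.138
t: 33.75
position: [0.5051, -0.3242, 0.0185]
tool_rot: [[0.093, -0.0, -0.996], [0.996, 0.0, 0.093], [0.0, -1.0, 0.0]]
force: [-0.6, -0.3, -1.3]
gripper_width: 0.136
t: 33.95
position: [0.5051, -0.3242, 0.0182]
tool_rot: [[0.093, -0.0, -0.996], [0.996, 0.0, 0.093], [0.0, -1.0, 0.0]]
force: [-0.3, 0.4, -0.4]
gripper_width: 0.137
```

```bash
python3 -m pendant '[[0,0.4,0,0,0,0,1],[0,0,0,0,0,0,1]]';python3 -m pendant '[[0,0.3,0,0,0,0,1],[0,0,0,0,0,0,1]]'
```

```text
t: 34.15
position: [0.5051, -0.3242, 0.0181]
tool_rot: [[0.093, -0.0, -0.996], [0.996, -0.0, 0.093], [-0.0, -1.0, -0.0]]
force: [-0.8, 0.7, 2.1]
gripper_width: 0.138
t: 34.35
position: [0.5052, -0.3242, 0.018]
tool_rot: [[0.093, -0.0, -0.996], [0.996, -0.0, 0.093], [-0.0, -1.0, 0.0]]
force: [-1.3, 1.3, 5.2]
gripper_width: 0.139
```

Contact; release slightly, rise straight, and check.

```bash
python3 -m pendant '[[0,0,0,0,0,0,0.8],[0,0,0,0,0,0,0.7],[0,0,0,0,0,0,0.65],[0,0,0,0,0,0,0.65],[0,-10,0,0,0,0,0.65],[0,-30,0,0,0,0,0.65],[0,-40,0,0,0,0,0.65],[0,-40,0,0,0,0,0.65],[0,0,0,0,0,0,0.6],[0,0,0,0,0,0,0.6]]'; python3 wr.py .02 pics/w16.png; python3 - <<'E'
from h import *
go((.5,-.32,.15),84.6)
c=capture('top');cv2.imwrite('pics/top2.png',c['pixels'][:,:,::-1])
c=capture('scene');b=cv2.imread('pics/scene0.png');a=c['pixels'][:,:,::-1]
w=capture('wrist')['pixels'][:,:,::-1]
cv2.imwrite('pics/end.png',np.vstack([cv2.resize(w,(400,250)),cv2.resize(a[90:300,100:560],None,fx=1,fy=1)[:, :400]]))
d=cv2.absdiff(cv2.imread('pics/top0.png'),cv2.imread('pics/top2.png')).max(2)
print('house diff',d[100:155,228:272].mean(),'bg',d[60:90,220:280].mean(),'jar',d[115:145,408:440].mean())
for n,r in(('top',None),):
    m=lambda f:[np.round(np.array(cv2.moments(cv2.inRange(cv2.cvtColor(cv2.imread(f),cv2.COLOR_BGR2HSV)[y0:y1,x0:x1],(45,80,40),(80,255,255)),True).get('m10'))) for y0,y1,x0,x1 in((110,150,405,445),(100,160,225,275))]
    print(m('pics/top0.png'),m('pics/top2.png'))
E
```

```text
t: 35.35
position: [0.506, -0.3248, 0.1396]
tool_rot: [[0.093, 0.003, -0.996], [0.996, -0.002, 0.093], [-0.002, -1.0, -0.003]]
force: [0.4, -0.0, -1.1]
gripper_width: 0.401
[ 12. 384.] [25. 30.] at [ 0.6519 -0.6168] ang 69.0
[326. 336.] [67. 83.] at [ 0.6268 -0.335 ] ang 87.4
[335. 166.] [100.  90.] at [ 0.4828 -0.3151] ang 26.1
[52. 26.] [ 51. 103.] at [ 0.3748 -0.4881] ang 84.6
t 35.4 pos [ 0.5049 -0.3242  0.138 ] xang 84.7 tilt [ 0. -0. -1.] shift [  3.7 -12.    5.2] ry 0.1 w 0.398 F [ 0.1 -0.1  0.2]
house diff 4.872314049586777 bg 7.082222222222223 jar 4.897916666666666
[np.float64(4945.0), np.float64(260.0)] [np.float64(4962.0), np.float64(415.0)]
```

View pics/end.png

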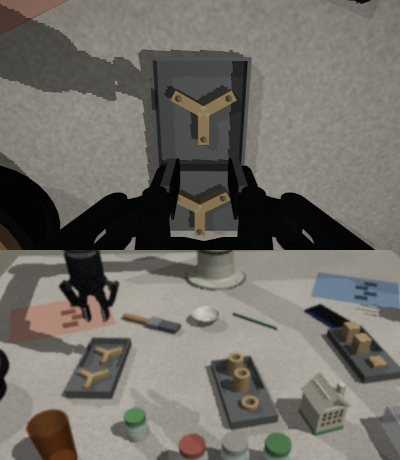

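The last picture shows the stilt flat with its points up in its tray (hub near pixel 203,110). Both props and both posts are standing in their trays, and the house and jar haven't moved.

```bash
python3 -c "
from rig import *
print(hand_in())"
```

```text
the job is handed in; nothing more can be done
None
```

I sorted all five pieces and handed the job in at about 35.6 s of the 102 s allowed. Both round props are in the ring tray, both square posts in the square tray, and the stilt is in the star tray. Each piece was lowered until the wrist felt the tray floor (about 3–7 N) and only then released.

**Placement:** The final pictures show the props and posts standing upright in their wells. The stilt lies flat with its points up, inside its well and clear of the walls.

**Bystanders:** Comparing the top view before and after, the house and jar areas changed by less than the image noise (about 4.9, against 7.1 for bare table). A second check, a crude count of green pixels, agreed for the jar. For the house it did not (260 before, 415 after), but that mask only caught a few pixels, so I put it down to noise. I did not look into it further.

**Measurements that disagreed:**
- **Round tray:** the overhead and wrist cameras put its centre about 5 mm apart sideways, so I placed between the two. The wells have room to spare.
- **Second post:** its angle read about 87° from above and 80° from the wrist. I used the wrist value and the post seated squarely in the grip.
- **Stilt arm:** its length first measured 46 mm instead of 40 mm. I moved the grip point and checked it up close before closing.

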